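Sort the leftovers on a bolt-packing bench

TASK

Sort the mixed handful left on the packing bench into its places: stand the two finished bolt sets (with washers), one each, in the two empty cells of the six-cell tray, put the two bare bolts into the bin of bare bolts, and lay the length gauge flat on its rest between the four corner stops, posts up. Keep the bolt sets upright all the way, since their washers are held by nothing, and leave the tally counter where it lies.

Things in the scene. Friction and masses are not known exactly. Their poses are not given: they have to be found in the camera images.
- set_a: a finished bolt set: yellow zinc hex bolt standing on its head, shank up, with round washers on it down at the head. 47 tall, hex head 20 across at the bottom, washers 28 across at heights 7 to 9, shank 10 across from 11 up to the top. Origin: centre of its underside; z up along the shank. Take it by the shank. One of two alike.
- set_b: a finished bolt set: yellow zinc hex bolt standing on its head, shank up, with round washers on it down at the head. 47 tall, hex head 20 across at the bottom, washers 28 across at heights 7 to 9, shank 10 across from 11 up to the top. Origin: centre of its underside; z up along the shank. Take it by the shank. The other of the two.
- bolt_a: a bare yellow zinc hex bolt without washers, lying on the bench, 48 long. Origin: centre of its outline (48 x 22) at the underside. Its length runs along its own x but turned 0.15 rad clockwise seen from above (head at -x, slightly +y; shank end at +x, slightly -y). Head 11 long, 17 high and 19 wide; shank 37 long, 10 across, its top about 12 above the bench. Take it across the shank, 4 mm to the +x side of its origin. One of two alike.
- bolt_b: a bare yellow zinc hex bolt without washers, lying on the bench, 48 long. Origin: centre of its outline (48 x 22) at the underside. Its length runs along its own x but turned 0.15 rad clockwise seen from above (head at -x, slightly +y; shank end at +x, slightly -y). Head 11 long, 17 high and 19 wide; shank 37 long, 10 across, its top about 12 above the bench. Take it across the shank, 4 mm to the +x side of its origin. The other of the two.
- length_gauge: the bolt length gauge: a pale grey metal block 28 (x) x 50 (y), 10 thick, with an upright post 8 thick across each y end, 22 high over all. Origin: centre of its underside; z up. Take it across its 28 mm width (the block, at its middle, only 10 high) or over the ends of the posts (50 mm).
- set_tray: grey six-cell counting tray, 144 (x) x 97 (y), 12 high, floor 3 thick, cell walls 3 thick; three cells along x, two along y, each 44 x 44 inside at a pitch of 47. Four cells already hold standing bolt sets (fixed); the two empty cells, at the tray's -x end (towards the robot), have their centres at x -47, y +23.5 and y -23.5. Origin: centre of its underside; z up. Fixed to the bench. With 47 mm from shank to shank, open the fingers only a little (25 mm) when letting a set go.
- bolt_bin: grey open bin for bare bolts, 150 (x) x 96 (y), 20 high, walls and floor 4 thick. Four bare bolts lie in its +x half (x over 0, fixed, up to 21 high); the -x half, towards the robot, is free: 71 x 88 inside, centre at x -36, y 0. Origin: centre of its underside; z up. Fixed to the bench. Bolts may be let go just above its rim and may lie on one another.
- gauge_rest: the gauge's rest: a dark base plate 104 (x) x 96 (y), 6 thick, with four L-shaped bright corner stops that stand 8 above the plate round a place of 66 (x) x 44 (y) for the gauge, whose length goes along the rest's x. The stops are 6 thick with legs 15 along x and 18 along y, so that between them the sides are open for fingers: 48 wide on the y sides, 26 wide on the x sides. Origin: centre of its underside (the place's centre is above it); z up. Fixed to the bench.
- tally_counter: a round chrome hand tally counter with a finger ring, 55 x 73, 29 high, lying loose on the bench. Origin: centre of its underside. Not to be moved. Behind the work, from 0.56 m ahead of the robot on, stand a basket 105 high (middle) and open cartons with flaps up to 310 high (left and right): carry things over the bench on the robot's side of these, not in a wide swing. A box cutter 17 high lies loose in front of the basket.

How it is judged (in metres and radians):
At the end, for the whole second after the job is handed in: A bolt set stands upright (0.12 rad) in each empty cell, within 9 mm of its centre along x and y; both bare bolts are inside the bolt bin; the gauge lies flat, posts up, between the stops, within 12 mm of their centre along x and y; all at rest (((x of set_a in the frame of set_tray between -0.056 and -0.038 m and y of set_a in the frame of set_tray between 0.0145 and 0.0325 m and z of set_a in the frame of set_tray between 0 and 0.007 m and x of set_b in the frame of set_tray between -0.056 and -0.038 m and y of set_b in the frame of set_tray between -0.0325 and -0.0145 m and z of set_b in the frame of set_tray between 0 and 0.007 m) or (x of set_b in the frame of set_tray between -0.056 and -0.038 m and y of set_b in the frame of set_tray between 0.0145 and 0.0325 m and z of set_b in the frame of set_tray between 0 and 0.007 m and x of set_a in the frame of set_tray between -0.056 and -0.038 m and y of set_a in the frame of set_tray between -0.0325 and -0.0145 m and z of set_a in the frame of set_tray between 0 and 0.007 m)) and angle between each of set_a, set_b's own z axis and vertical below 0.12 rad and x of bolt_a in the frame of bolt_bin between -0.067 and 0.067 m and y of bolt_a in the frame of bolt_bin between -0.042 and 0.042 m and z of bolt_a in the frame of bolt_bin between -0.004 and 0.034 m and x of bolt_b in the frame of bolt_bin between -0.067 and 0.067 m and y of bolt_b in the frame of bolt_bin between -0.042 and 0.042 m and z of bolt_b in the frame of bolt_bin between -0.004 and 0.034 m and x of length_gauge in the frame of gauge_rest between -0.012 and 0.012 m and y of length_gauge in the frame of gauge_rest between -0.012 and 0.012 m and z of length_gauge in the frame of gauge_rest between 0.002 and 0.009 m and angle between length_gauge's own z axis and vertical below 0.08 rad and linear speed of each of set_a, set_b, bolt_a, length_gauge, bolt_b below 0.02 m/s); the robot touches nothing.
It fails at once if a bolt set was tipped over (tilted more than 0.6 rad) (angle between set_a's own z axis and vertical above 0.6 rad).
It fails at once if a bolt set was tipped over (tilted more than 0.6 rad) (angle between set_b's own z axis and vertical above 0.6 rad).
It fails at once if the tally counter was moved by more than 15 mm (distance of tally_counter from where it was at the start of the episode above 0.015 m).
It also fails if it takes over 131 s, if anything falls off the work surface, if the arm or the gripper's body presses on something with over 40 N, if the wrist force passes 120 N, or if a joint passes its speed limit or range.

ROBOT

A 7-joint arm with a two-finger parallel gripper is mounted at the origin on a cart in front of the work surface, level with it; the furniture and walls round the work are solid. World frame = base frame: x ahead of the robot, y to its left, z up, the work surface at z = 0. Lengths are in mm, angles in rad, forces in N, time in s.
With the tool pointing down it reaches from about 400 to 900 mm from the base axis. Payload 5.5 kg.
Tool frame: the origin (TCP) lies midway between the tips of the shut fingers; the grasp point (between the pads) lies 19 mm behind it; z points along the fingers, y is the line along which they close (so a half turn about z gives the same grasp; the last joint's range is limited). The gripper opens to 92 mm and grips with 3 to 60 N. Pads are 19 mm wide; open, the fingers measure 130 mm over their backs; the gripper's body (75 mm by 190 mm) begins 47 mm behind the grasp point.
Start: joints at [-0.912, 0.501, -0.427, 1.55, 0.221, 1.138, -0.21], TCP at [250.567, 599.764, 191.629] pointing down, gripper open.
Joint ranges: [-2.88, 2.88], [-0.31, 2.03], [-1.54, 1.56], [0.2, 2.42], [-1.41, 4.55], [0.19, 2.02], [-2.57, 2.57]. Speed limits (rad/s): [2.57, 2.57, 3.14, 3.14, 3.14, 3.14, 3.14].

INTERFACE

Orientations are given as a rotation vector (axis times angle).
In Python, from plant import robot, cams gives the robot as it stands. The module is installed in compiled form; this text tells all that it offers. Calls block until the motion is done:
- robot.move_ptp(position, orientation): joint-space move of the TCP to a pose.
- robot.movel(position, frame=None, speed=150, guard=None): straight line of the TCP; frame=None keeps the orientation; speed is the mean speed in mm/s. With guard (N) it stops when the force on the tool has changed by that much, and returns True; else False.
- robot.set_joints(angles): joint-space move.
- robot.set_gripper(opening): opening from 0.0 (shut) to 1.0 (fully open); the grip force is fixed at half the most; returns when the fingers have stopped.
- robot.pause(seconds).
- robot.ik(position, orientation): joint angles nearest the present ones, or None.
- robot.get_obs(): the state.
- cams.snapshot(name): name is "scene" or "top" or "wrist"; returns a dict with "img" (400x640x3 uint8, red, green, blue), "camera_matrix" (3x3 intrinsics, pixels), "world_from_camera" (4x4, takes a point from camera to world coordinates). Camera axes: x right, y up, looking along -z (the intrinsics and any distortion apply to the point x, -y, -z); pixel columns grow to the right and rows downward; lengths in mm; the calibration is good to about 2 mm. The wrist camera is an equidistant fisheye: a pixel r from the principal point sees the ray r / f radians off the axis. A picture is of the moment at which its call begins. There is no depth.
A pose or a line that the arm cannot do raises robot.Unreachable and nothing moves.
- robot.job_done(): hands the job in; it is judged then, once.
The state is a dict: "time": time; "qpos": joint angles; "qd": joint speeds; "joint_torque": joint torques, N m; "tcp_pos": TCP position; "ee_rot": TCP orientation; "contact_force": force on the tool from outside, world axes, zero at the start; "torque": the same for the moment, N m; "grip_width": opening from 0.0 (shut) to 1.0 (fully open); "gripper_force": force on a finger pad.
Only numpy, scipy, OpenCV 4.12 (cv2) and the standard library are available. Lean on these libraries where they do the work, as an engineer would, in place of code of your own. Each camera call takes 0.05 s, during which the arm holds its last target. There are 200 camera calls.

## Working session

There is one attempt and no reset: what is moved stays moved. The work goes in short steps, each a Python script; the robot and the scene stay as the last script left them, time stands still between calls to the robot, and variables do not carry over. Pictures are saved under pics/ and viewed, at most 18 in all, crops included, and the job is handed in when it is done.

```bash
mkdir -p pics; ls; cat > h.py <<'E'
import numpy as np, cv2
from plant import robot, cams
def snap(n, f):
    s=cams.snapshot(n); np.savez('pics/'+f+'.npz',**s); cv2.imwrite('pics/'+f+'.png',s['img'][:,:,::-1]); return s
E
python3 - <<'E'
from h import *
for n in ('top','scene'):
    s=snap(n,n); print(n,s['camera_matrix'].round(1).tolist(),s['world_from_camera'].round(3).tolist(),[k for k in s])
print(robot.get_obs())
E
```

```text
pics
top [[364.2, 0.0, 317.0], [0.0, 364.2, 199.4], [0.0, 0.0, 1.0]] [[-0.001, 0.995, -0.097, 411.774], [-1.0, 0.001, 0.017, 25.542], [0.017, 0.097, 0.995, 992.024], [0.0, 0.0, 0.0, 1.0]] ['img', 'camera_matrix', 'world_from_camera']
scene [[520.7, 0.0, 323.8], [0.0, 520.7, 195.7], [0.0, 0.0, 1.0]] [[-0.577, 0.347, -0.74, -688.845], [-0.816, -0.271, 0.51, 852.046], [-0.024, 0.898, 0.44, 743.443], [0.0, 0.0, 0.0, 1.0]] ['img', 'camera_matrix', 'world_from_camera']
{'time': 0.1, 'qpos': array([-0.91181446,  0.50176166, -0.42682297,  1.55135348,  0.22079324,
        1.1383222 , -0.21028612]), 'qd': array([ 0.00138863, -0.0025846 , -0.00090059, -0.00262139,  0.00031966,
       -0.00057654, -0.00090308]), 'joint_torque': array([-1.12443100e-02, -5.67866170e+01, -5.83830848e+00, -2.79916388e+01,
       -6.89187320e-02,  2.41150637e-02,  3.28355873e-05]), 'tcp_pos': array([250.34442229, 599.08746542, 190.67541901]), 'ee_rot': array([-6.17445157e-01, -3.07988846e+00,  2.73310872e-03]), 'contact_force': array([ 0.0602483 ,  0.33609434, -0.12755472]), 'torque': array([-0.02714669, -0.0068042 ,  0.00099927]), 'gripper_force': 0.0, 'grip_width': 1.0007410951272295}
```

```bash
python3 - <<'E'
import cv2
i=cv2.imread('pics/top.png'); print(i.shape)
cv2.imwrite('pics/top2.png',cv2.resize(i[60:360,120:520],None,fx=2,fy=2,interpolation=cv2.INTER_CUBIC))
E
```

```text
(400, 640, 3)
```

View pics/top.png

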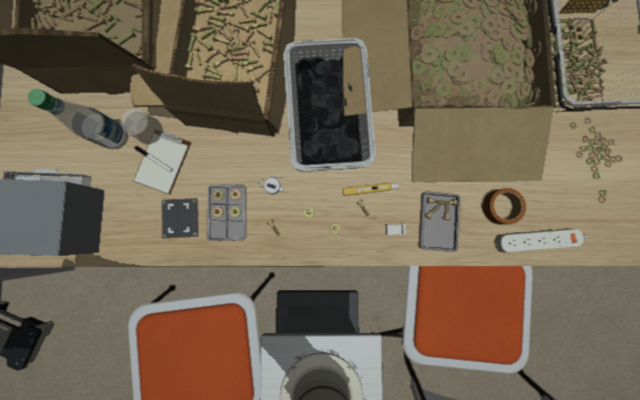

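View pics/scene.png

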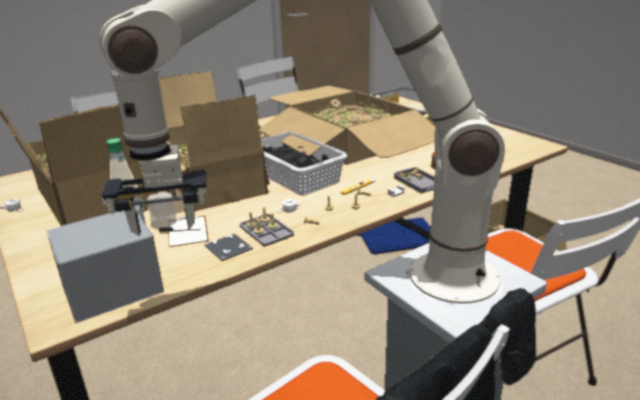

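View pics/top2.png

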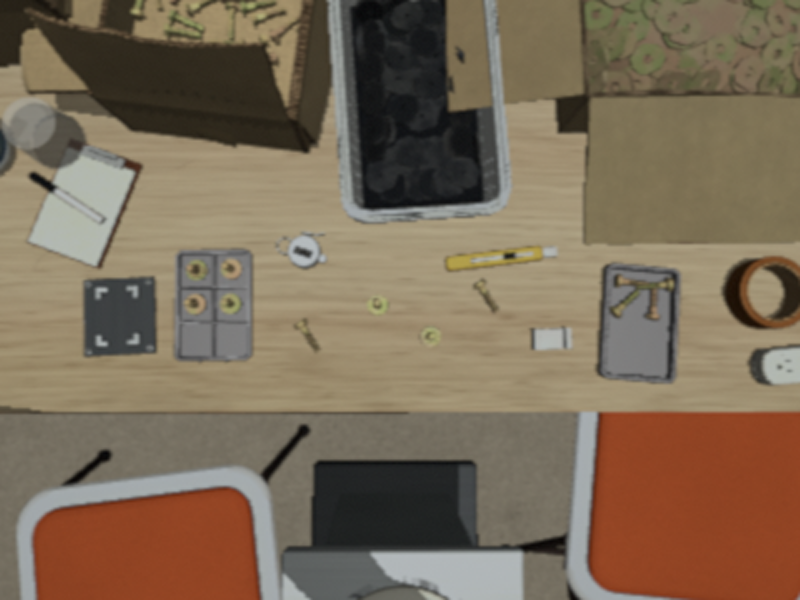

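The top view shows, in full-frame px: rest (180,218), tray (227,212) with its empty cells at the bottom, and bin (440,221). It also shows the sets at (309,212) and (335,228), the bare bolts at (274,228) and (363,208), the gauge at (395,229) and the tally at (271,185). The scene view confirms that both sets stand upright.

```bash
cat >> h.py <<'E'
def load(f): return dict(np.load('pics/'+f+'.npz'))
def cast(s,px,z,fish=False):
    "pixel(s) -> world points on plane z (mm)"
    K,T=s['camera_matrix'],s['world_from_camera']; px=np.atleast_2d(np.asarray(px,float))
    a=(px-K[:2,2])/np.array([K[0,0],K[1,1]])
    if fish:
        r=np.hypot(*a.T)[:,None]; d=np.c_[a/np.maximum(r,1e-9)*np.sin(r),np.cos(r)]
    else: d=np.c_[a,np.ones(len(a))]
    d=d*[1,-1,-1]@T[:3,:3].T; o=T[:3,3]
    return (o+d*((z-o[2])/d[:,2])[:,None])
def proj(s,P,fish=False):
    K,T=s['camera_matrix'],s['world_from_camera']; c=(np.atleast_2d(P)-T[:3,3])@T[:3,:3]*[1,-1,-1]
    if fish:
        rho=np.hypot(c[:,0],c[:,1]); th=np.arctan2(rho,c[:,2]); a=c[:,:2]/np.maximum(rho,1e-9)[:,None]*th[:,None]
    else: a=c[:,:2]/c[:,2:]
    return a*[K[0,0],K[1,1]]+K[:2,2]
def rot(yaw):
    "tool down, tool y axis at angle yaw+90deg (yaw=0: closes along world y)"
    from scipy.spatial.transform import Rotation as R
    return (R.from_euler('z',yaw)*R.from_rotvec([0,np.pi,0])).as_rotvec()
E
python3 - <<'E'
from h import *
s=load('top')
for n,p,z in [('rest',(120,316),6),('tray',(214,305),12),('bin',(640,323),20),('gauge',(551,338),10),('bolt1',(308,335),6),('bolt2',(487,296),6),('set1',(378,305),8),('set2',(431,336),8),('tally',(304,250),25),('cutter',(500,258),15),('edge',(400,410),0),('tray TL',(178,252),12),('tray BR',(250,360),12),('bin TL',(606,264),20),('bin BR',(676,381),20)]:
    print(n,cast(s,(p[0]/2+120-.25,p[1]/2+60-.25),z)[0].round(0))
for y in (300,150,0,-150,-270):
  for x in (450,500,550):
    print(x,y,robot.ik([x,y,300],rot(0)) is not None,robot.ik([x,y,300],rot(np.pi/2)) is not None)
E
```

```text
rest [458. 378.   6.]
tray [473. 251.  12.]
bin [ 449. -320.   20.]
gauge [ 429. -202.   10.]
bolt1 [433. 126.   6.]
bolt2 [ 486. -117.    6.]
set1 [473.  31.   8.]
set2 [431. -40.   8.]
tally [546. 130.  25.]
cutter [ 537. -134.   15.]
edge [332.   2.   0.]
tray TL [545. 301.  12.]
tray BR [400. 202.  12.]
bin TL [ 528. -276.   20.]
bin BR [ 371. -366.   20.]
450 300 True True
500 300 True True
550 300 True True
450 150 True True
500 150 True True
550 150 True True
450 0 True False
500 0 True False
550 0 True False
450 -150 True True
500 -150 True True
550 -150 True True
450 -270 True True
500 -270 True True
550 -270 True True
```

```bash
python3 - <<'E'
from h import *
p=robot.get_obs()['tcp_pos']
robot.movel([p[0],p[1],340],speed=200)
for n,(x,y) in dict(wL=(420,260),wM=(420,30),wR=(420,-220)).items():
    robot.move_ptp([x,y,300],rot(0)); s=snap('wrist',n)
    o=robot.get_obs(); print(n,o['time'],o['tcp_pos'].round(1),s['world_from_camera'].round(2).tolist(),s['camera_matrix'].round(1).tolist(),o['qpos'].round(2))
ims=[cv2.imread(f'pics/{n}.png') for n in('wL','wM','wR')]
cv2.imwrite('pics/wLM.png',np.vstack([cv2.resize(i,(480,300)) for i in ims[:2]]))
E
```

```text
wL 2.4667 [419.6 261.4 300. ] [[-0.0, -0.97, -0.24, 354.63], [1.0, -0.0, -0.0, 261.28], [0.0, -0.24, 0.97, 492.74], [0.0, 0.0, 0.0, 1.0]] [[309.7, 0.0, 319.8], [0.0, 309.7, 196.1], [0.0, 0.0, 1.0]] [-0.27  0.11 -0.37  1.79  0.04  1.25  0.92]
wM 3.4333 [420.4  32.1 300.1] [[-0.0, -0.97, -0.24, 355.22], [1.0, -0.0, -0.0, 31.78], [0.0, -0.24, 0.97, 492.92], [0.0, 0.0, 0.0, 1.0]] [[309.7, 0.0, 319.8], [0.0, 309.7, 196.1], [0.0, 0.0, 1.0]] [ 0.05 -0.04 -0.18  1.94 -0.01  1.24  1.44]
wR 4.4667 [ 420.9 -217.7  299.9] [[-0.0, -0.97, -0.24, 355.86], [1.0, -0.0, -0.0, -217.97], [0.0, -0.24, 0.97, 492.59], [0.0, 0.0, 0.0, 1.0]] [[309.7, 0.0, 319.8], [0.0, 309.7, 196.1], [0.0, 0.0, 1.0]] [ 0.3   0.05  0.12  1.85 -0.01  1.24  2.  ]
```

View pics/wLM.png

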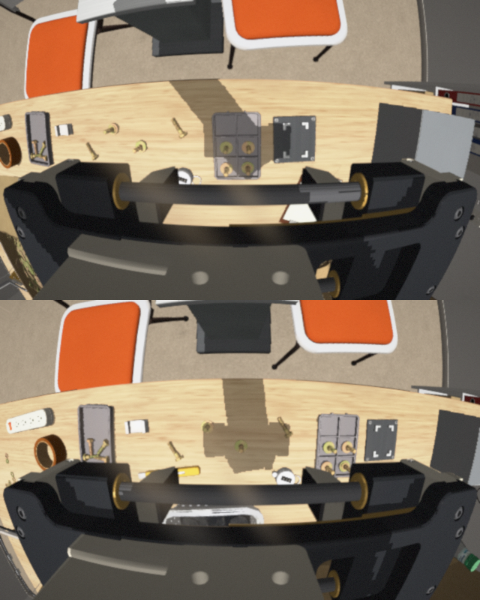

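View pics/wR.png

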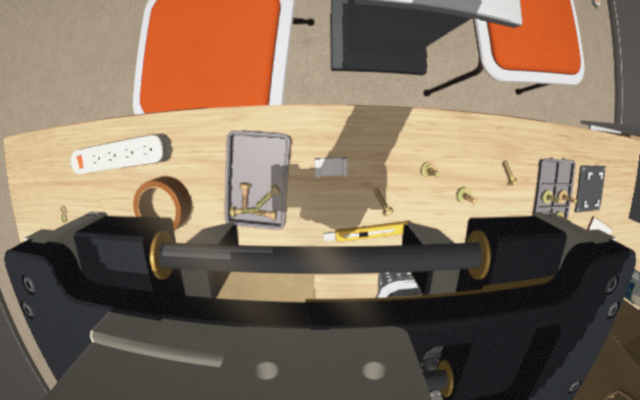

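The wrist views show every item, and each one is out of the gripper's shadow in at least one view. I'll rectify them onto the bench plane to measure.

```bash
cat >> h.py <<'E'
def rect(s,x0,x1,y0,y1,z=0,k=1,fish=True):
    "ortho view of plane z: row 0 = x1, col 0 = y1; k px/mm"
    xs=np.arange(x1,x0,-1/k); ys=np.arange(y1,y0,-1/k); Y,X=np.meshgrid(ys,xs)
    m=proj(s,np.c_[X.ravel(),Y.ravel(),np.full(X.size,z)],fish).astype(np.float32).reshape(*X.shape,2)
    return cv2.remap(s['img'][:,:,::-1].copy(),m[...,0],m[...,1],cv2.INTER_CUBIC)
E
python3 - <<'E'
from h import *
cv2.imwrite('pics/r1.png',np.vstack([rect(load(n),360,560,-370,430,0,1,n!='top') for n in('top','wM','wR')]))
E
```

```text
(no output)
```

View pics/r1.png

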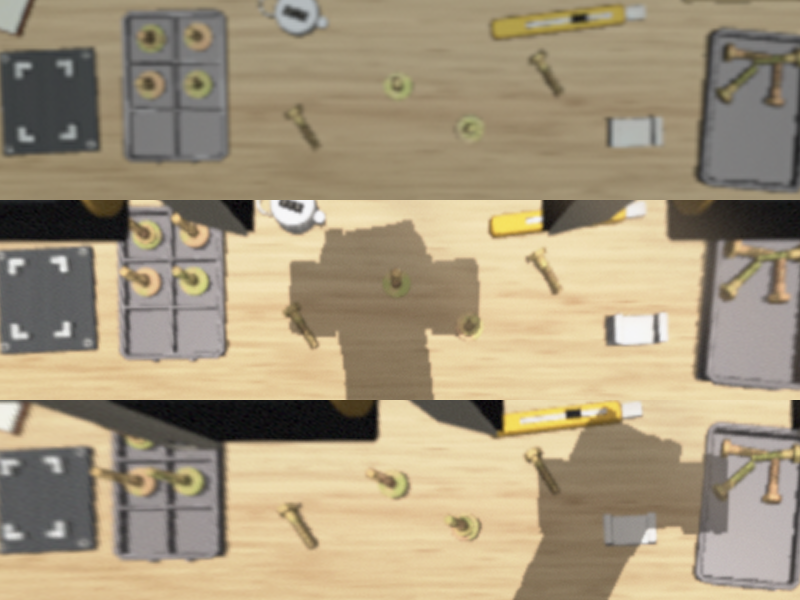

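Strips (top, wM, wR) agree within about 2 mm. In strip 1, set1 is at (398,86), set2 at (470,128), the gauge at (635,131), bolts at (301,126) and (545,73), and the tray spans (123–228, 11–162). Next I'll zoom at the proper heights for yaw and centres.

```bash
python3 - <<'E'
from h import *
def t(n,cx,cy,z,k):
    hx,hy=150/k,133/k
    i=rect(load(n),cx-hx,cx+hx,cy-hy,cy+hy,z,k,n!='top')[:300,:266]
    i=i.copy(); i[::int(10*k),:4]=(0,0,255); i[:4,::int(10*k)]=(0,0,255); return i
r1=np.hstack([t('top',475,252,12,2),t('wM',475,252,12,2),t('wL',460,378,14,2)])
r2=np.hstack([t('wM',429,-202,10,3.5),t('wR',433,126,6,3.5),t('wM',486,-117,6,3.5)])
cv2.imwrite('pics/r2.png',np.vstack([r1,r2]))
E
```

```text
(no output)
```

View pics/r2.png

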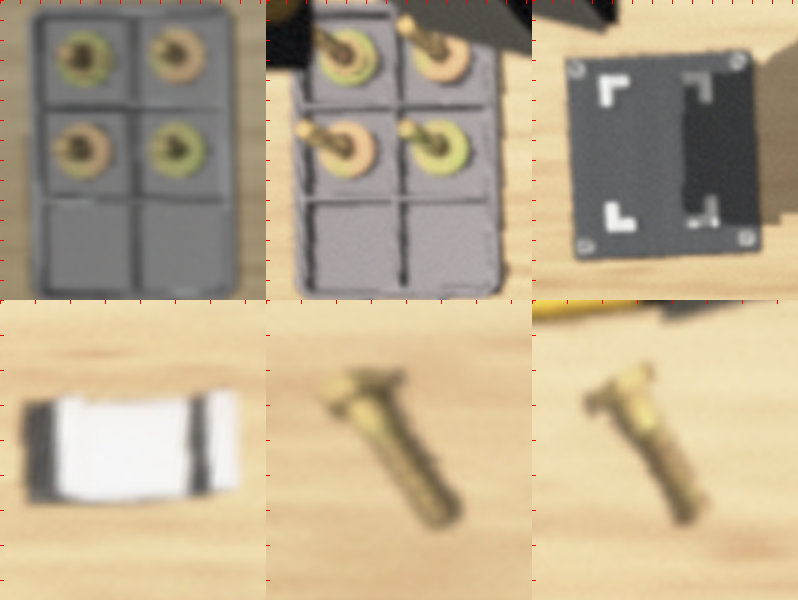

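```bash
cat >> h.py <<'E'
O=lambda mm: mm/92.
def go(x,y,z,yaw=0,speed=250): return robot.movel([x,y,z],rot(yaw),speed=speed)
def pick(x,y,z,yaw,op,lift=130):
    robot.set_gripper(O(op)); go(x,y,lift,yaw); go(x,y,z+25,yaw); g=robot.movel([x,y,z],rot(yaw),speed=50,guard=15)
    robot.set_gripper(0.); o=robot.get_obs(); print('guard',g,'w',o['grip_width']*92,'F',o['gripper_force'],o['tcp_pos'].round(1))
    go(x,y,z+15,yaw,60); go(x,y,lift,yaw,200)
    o=robot.get_obs(); print(' lifted w',o['grip_width']*92,'F',o['gripper_force'],'t',o['time'])
def place(x,y,z,yaw,op,lift=130):
    go(x,y,lift,yaw); robot.pause(.2); go(x,y,z+15,yaw,150); g=robot.movel([x,y,z],rot(yaw),speed=30,guard=6)
    print('place guard',g,robot.get_obs()['tcp_pos'].round(1)); robot.set_gripper(O(op)); robot.pause(.2); go(x,y,z+45,yaw,80); go(x,y,lift,yaw)
    print(' t',robot.get_obs()['time'])
E
python3 - <<'E'
from h import *
robot.move_ptp([460,32,250],rot(0))
pick(473.5,32,16,0,50)
go(426,150,130); snap('wrist','held1'); snap('top','topheld1')
place(426,273,19.5,0,25)
snap('wrist','after1')
E
```

```text
guard False w 0.5231798066508901 F 0.0 [473.5  32.   16. ]
 lifted w 0.5601337056815567 F 0.0 t 10.075
place guard False [425.9 273.   19.4]
 t 15.0583
```

View pics/after1.png

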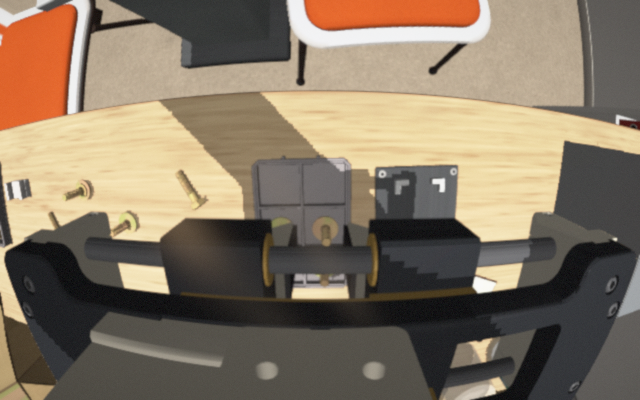

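The gripper closed on nothing, yet both sets still stand. I'll re-measure set1 from a low view.

```bash
python3 - <<'E'
from h import *
go(426,150,130); go(480,100,150); s=snap('wrist','c1'); snap('top','top3')
print(robot.get_obs()['tcp_pos'])
a=rect(s,380,560,-110,160,0,2); b=rect(s,380,560,-110,160,47,2)
a[::20,:5]=(0,0,255);a[:5,::20]=(0,0,255)
T=load('top3'); print(proj(T,[[473.5,32,0],[473.5,32,47]]))
c=rect(T,440,500,0,60,0,4,False); h=rect(load('held1'),440,500,0,60,0,4)
cv2.imwrite('pics/c1r.png',np.vstack([a,np.hstack([c,h,np.zeros((240,60,3),np.uint8)])]))
E
```

```text
[478.87368437 101.74207305 149.33090668]
[[308.5267282  212.35095908]
 [308.41077665 211.22675444]]
```

View pics/c1r.png

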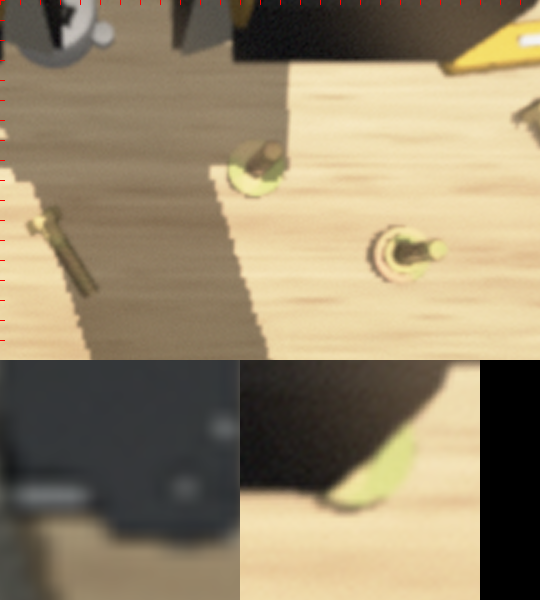

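Set1 is still at about (474,33), where I aimed. So I'll descend again with the fingers open and look from the scene camera before closing.

```bash
python3 - <<'E'
from h import *
robot.set_gripper(O(50)); go(474,33,130); go(474,33,60); go(474,33,18,0,50)
a=snap('scene','sc1'); o=robot.get_obs(); print(o['tcp_pos'],o['grip_width']*92,o['contact_force'])
robot.set_gripper(0.); b=snap('scene','sc2'); o=robot.get_obs(); print(o['tcp_pos'],o['grip_width']*92,o['gripper_force'],o['contact_force'])
t=snap('top','tp2')
p=proj(a,[474,33,18])[0]; print(p)
c=[int(p[0])-45,int(p[1])-45]
z=[cv2.resize(i['img'][c[1]:c[1]+70,c[0]:c[0]+90,::-1],None,fx=4.4,fy=4.4,interpolation=cv2.INTER_CUBIC) for i in (a,b)]
cv2.imwrite('pics/sc12.png',np.hstack(z))
E
```

```text
[474.3033488   33.01329668  18.23637286] 49.97589643632289 [ 0.60607036  0.20258498 -0.19644989]
[473.97464967  33.0008852   17.99178475] 0.5915583831410635 0.0 [ 0.3037     -0.62262522 -0.22870455]
[328.73253507 204.19847142]
```

View pics/sc12.png

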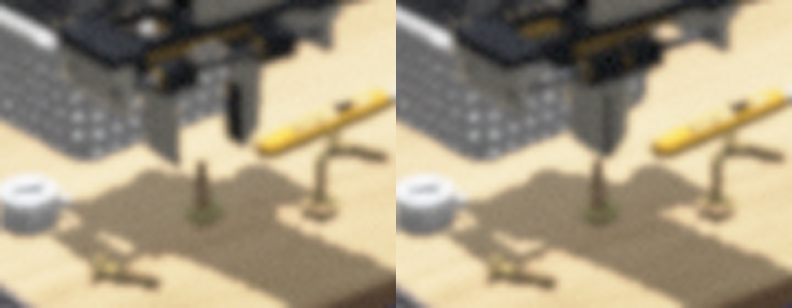

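The fingertips are well above the commanded z: the tip appears about level with the shank's top, though the shank itself matches calibration. I'll touch bare bench under guard to measure the true tip height.

```bash
python3 - <<'E'
from h import *
go(474,33,130); go(425,60,130); go(425,60,30)
for z in (5,-45):
    g=robot.movel([425,60,z],rot(0),speed=25,guard=6); o=robot.get_obs(); print(g,o['tcp_pos'].round(1),o['contact_force'].round(1),o['time'])
    if g: break
snap('scene','sc3'); a=load('sc3')
go(425,60,60)
p=proj(a,[425,60,0])[0]; print(p); c=[int(p[0])-45,int(p[1])-45]
cv2.imwrite('pics/sc3c.png',cv2.resize(a['img'][c[1]:c[1]+70,c[0]:c[0]+90,::-1],None,fx=4.4,fy=4.4,interpolation=cv2.INTER_CUBIC))
E
```

```text
False [425.1  60.    5.1] [ 0.4 -0.2 -0.4] 22.5417
True [424.9  60.  -34.8] [-1.7 -0.8  8.1] 23.9833
[331.09343832 217.9893312 ]
```

View pics/sc3c.png

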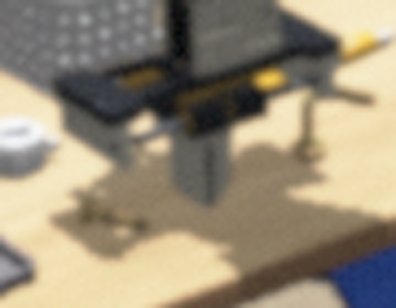

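The shut tip meets the bench at a reported z of −34.5, so the fingers end about 34 mm short of the reported TCP, and x/y agree within about 5 mm. I'll correct z in the helpers and use higher grasps, since the body also sits lower relative to the tips.

```bash
sed -i 's/robot.movel(\[x,y,z\]/robot.movel([x,y,z+DZ]/' h.py; echo 'DZ=-34.5  # z arguments of go/pick/place are true finger-tip heights' >> h.py
python3 - <<'E'
from h import *
go(425,60,130); go(474,33,130); pick(474,33,24,0,50)
go(426,150,130); s=snap('scene','h1'); p=proj(s,[426,150,130])[0].astype(int)
cv2.imwrite('pics/h1c.png',cv2.resize(s['img'][p[1]-40:p[1]+50,p[0]-60:p[0]+60,::-1],None,fx=4,fy=4,interpolation=cv2.INTER_CUBIC))
E
```

```text
guard False w 8.796828859844691 F 29.983817798201926 [473.9  33.  -10.5]
 lifted w 8.361353928153767 F 29.983102649857756 t 29.2833
```

View pics/h1c.png

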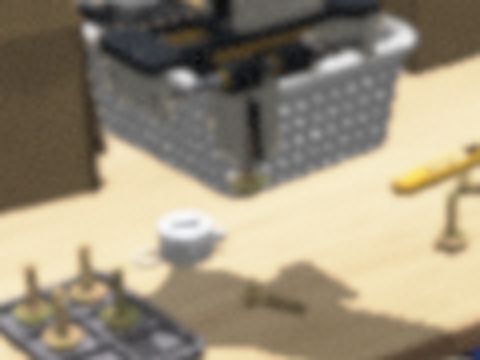

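Set1 is held upright (8.5 mm wide). Now I'll place it, then set2 the same way.

```bash
python3 - <<'E'
from h import *
place(426.5,273,26.5,0,25)
go(432,60,130); pick(432.3,-39,24,0,50); go(427,150,130); place(427,226,26.5,0,25)
go(440,120,230); s=snap('wrist','p1'); t=snap('top','p1t')
i=rect(s,380,500,190,310,3,3); j=rect(s,380,500,190,310,50,3)
for k in(i,j):
    for cy in(273,226): cv2.drawMarker(k,(int((310-cy)*3),int((500-427)*3)),(0,0,255),0,12)
cv2.imwrite('pics/p1r.png',np.hstack([i,j]))
E
```

```text
place guard True [426.6 273.1  -7.7]
 t 33.9167
guard False w 8.50709315948786 F 29.99840368051082 [432.4 -39.  -10.5]
 lifted w 8.442898348017343 F 29.997123655630276 t 38.9667
place guard True [427.1 226.   -7.6]
 t 43.5917
```

View pics/p1r.png

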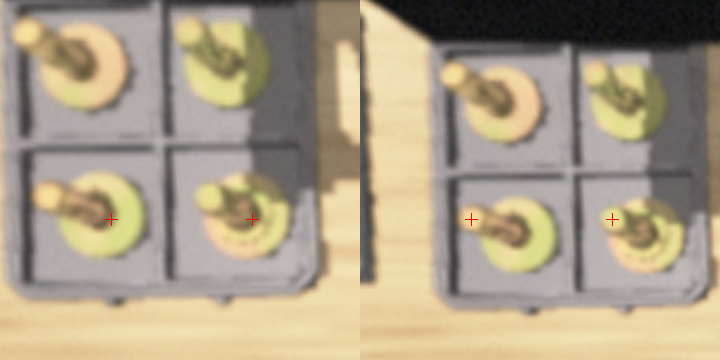

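Both sets stand upright in their cells: in the left tile the washers are at (102,215) and (245,213) against cell centres of about (94,218) and (238,218), roughly 2–3 mm off. Next are the bare bolts.

```bash
python3 - <<'E'
from h import *
for (x,y,f),(bx,by) in zip([(431.5,125,.57),(484,-115.5,.46)],[(413,-300),(413,-336)]):
    pick(x,y,3,f,45); go(440,y-30,130,0); place(bx,by,26,0,35)
go(430,-200,230); s=snap('wrist','p2')
i=rect(s,360,540,-380,-150,6,3); cv2.imwrite('pics/p2r.png',i)
E
```

```text
guard False w 8.838964147956908 F 29.997456497512758 [431.6 125.  -31.4]
 lifted w 8.140151740567061 F 29.998031286522746 t 48.7
place guard False [ 412.9 -299.9   -8.6]
 t 54.6917
guard False w 8.294978345325728 F 29.935062644071877 [ 484.1 -115.5  -31.4]
 lifted w 8.218916429883285 F 29.93201724719256 t 59.0583
place guard False [ 412.9 -336.    -8.6]
 t 64.125
```

View pics/p2r.png

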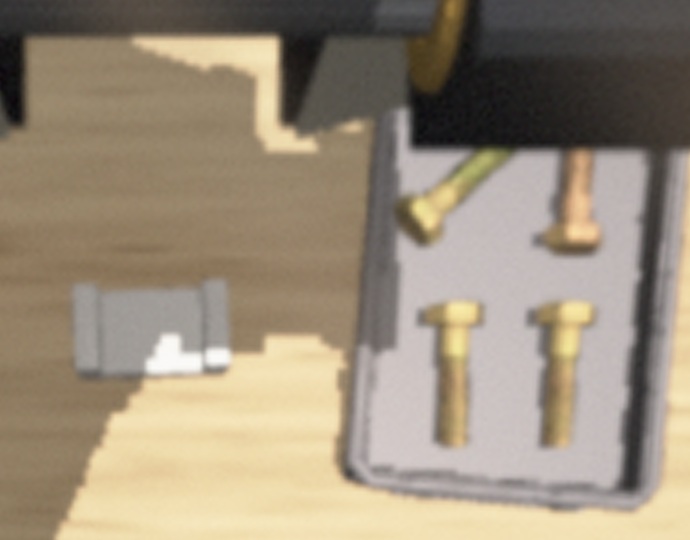

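Both bare bolts lie in the free half at (453,373) and (559,373), and the gauge is confirmed at about (430,−200). Now the gauge.

```bash
python3 - <<'E'
from h import *
pick(430,-200.5,9,.025,80)
yaw=None
for c in (.05-np.pi/2,.05+np.pi/2):
    q=robot.ik([459,380,130+DZ],rot(c)); print(c,q)
    if q is not None and yaw is None: yaw=c
go(430,60,150,0)
go(440,200,150,yaw/2); go(459,380,130,yaw)
snap('wrist','g1'); o=robot.get_obs(); print(o['tcp_pos'],o['grip_width']*92,o['qpos'].round(2))
place(459,380,14.5,yaw,80)
go(459,300,230,0); s=snap('wrist','p3')
i=rect(s,380,540,180,450,14,2.5); cv2.imwrite('pics/p3r.png',i)
E
```

```text
guard False w 49.75702206912142 F 29.97336868196726 [ 430.1 -200.5  -25.4]
 lifted w 49.86972171454599 F 29.97493799775839 t 69.2917
-1.5207963267948965 [-0.69668128  0.48033458 -0.05165268  1.78327915  0.03098992  0.87876158
 -0.71227624]
1.6207963267948966 [-0.21071727  0.58391505 -0.70578022  1.76588775  0.45165333  0.96018305
  2.09151281]
[459.39885334 377.99358179  95.41178657] 49.61674286569363 [-0.72  0.48 -0.01  1.79  0.01  0.88 -0.69]
place guard True [458.9 379.9 -19.4]
 t 76.35
```

View pics/p3r.png

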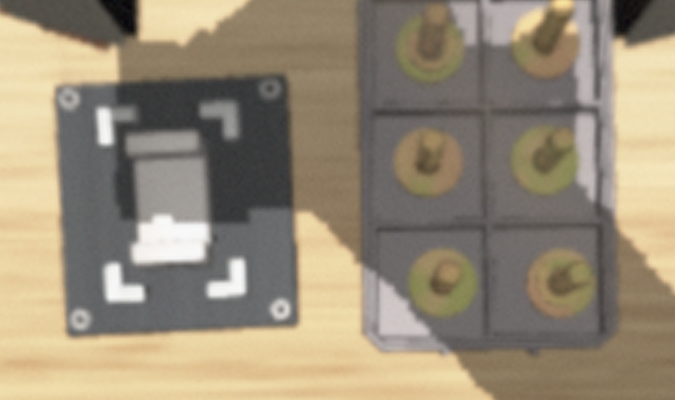

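The gauge lies flat, centred within about 2 mm (gauge (167,197), stops' centre (172,201)). The sets sit about 5 mm to −y of their cell centres (washers (443,283) and (560,283); cells (431,281) and (546,282)). That is inside the 9 mm limit, but I'll nudge them for margin with a small regrasp.

```bash
python3 - <<'E'
from h import *
robot.set_gripper(O(25))
for x,y in ((426.5,273),(427,226)):
    go(x,y,130); go(x,y,60,0,120); go(x,y,28,0,40); robot.set_gripper(0.); print(robot.get_obs()['grip_width']*92)
    go(x,y,33,0,25); go(x,y+4.5,33,0,25)
    print(robot.movel([x,y+4.5,26+DZ],rot(0),speed=15,guard=6),robot.get_obs()['tcp_pos'].round(1))
    robot.set_gripper(O(25)); robot.pause(.2); go(x,y+4.5,75,0,60); go(x,y+4.5,130)
go(459,300,230,0); s=snap('wrist','p4'); print(robot.get_obs()['time'])
i=rect(s,380,540,180,450,14,2.5); cv2.imwrite('pics/p4r.png',i)
E
```

```text
8.657777309371195
True [426.8 277.6  -6.4]
8.347574132194927
True [427.3 230.5  -6.4]
91.15
```

View pics/p4r.png

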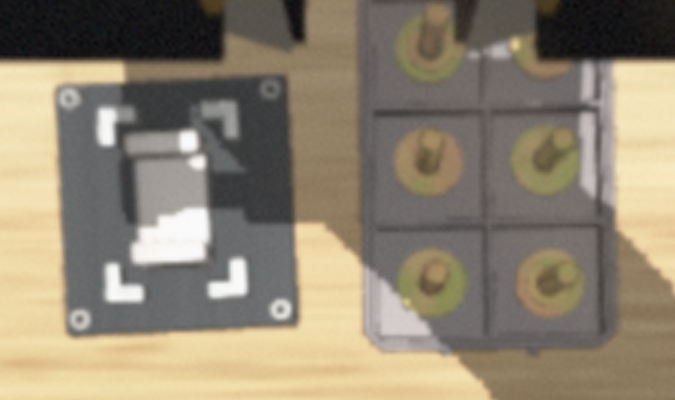

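Both sets are now centred: (432,283) and (550,283) against (431,281) and (546,282). Everything is in place, so I'm handing in.

```bash
python3 -c "
from h import *
robot.pause(.5); print(robot.job_done())"
```

```text
the job is handed in; nothing more can be done
None
```

I handed the job in at about 92 s of the 131 s. In the last pictures the sets stood upright within about 2 mm of their cell centres, both bare bolts lay in the bin, and the gauge lay flat, about 2 mm off the centre of its rest; the tally counter was not touched. No verdict came back.

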